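# Open the child-resistant solvent can

## Task

Open the red solvent can: push its child-resistant cap firmly down, keep it down while you turn it anticlockwise until it comes free, then lift it off and set it gently down, upright with its wing grip on top, inside the blue tray. Press only as hard as the lock needs, do not wrench or ram the thin neck, and leave the other things on the bench where they are.

Things in the scene. Friction and masses are not known exactly. Their poses are not given: they have to be found in the camera images.
- can: red rectangular solvent can, 130 (x) x 100 (y) mm, fixed to the bench in a steel cradle (150 x 120 mm, 48 mm tall). Origin at the centre of the cradle's underside, z up. Shoulder 150 mm up; on it the steel neck, 52 mm across, rises on the can's z axis to 185 mm. On the shoulder two yellow marks lie along the can's x axis (locked wing direction), two white marks show the free wing direction.
- can_neck (a point): centre of the neck's top rim, 185 mm above the can's origin. The neck is thin: more than 35 N of contact force between cap and can in all (push, pull and wrench together) damages it.
- cap: loose child-resistant bayonet cap, 50 to 85 g, 56 mm tall in all. Origin at the centre of its underside (bottom of the stem), z up through the wing, x along the wing. Black disc 58 mm across, 24 to 32 mm above the origin. Locked, its origin is 177 mm above the can's origin and its x axis lies along the can's x axis, with up to 0.1 rad of play.
- cap_wing (a point): centre of the cap's orange wing grip, 44 mm above the cap's origin; the wing is 46 mm along cap x, 14 mm thick along cap y, and stands from 32 to 56 mm above the origin, on top of the disc
- cap_disc (a point): centre of the disc's underside, 24 mm above the cap's origin. A spring pushes the locked cap up with 10 N, 0.6 N/mm more as it sinks. The lugs clear the lock teeth 2 to 13 mm down (unseen, differs from can to can), at 11 to 18 N; 1 mm lower the disc meets a rubber seal, 25 N/mm. A steady push of 20 to 26 N kept on throughout the turn suits every can.
- cap_lugs (a point): centre of the stem's bottom, at the cap's origin: stem 21 mm across, 24 mm long, two lugs at its foot, 38 mm over all along x, 8 mm wide, 4 mm thick. Kept down, the cap turns anticlockwise (from above) 68 degrees (1.19 rad) to the free position, a hard stop 4 or 5 degrees further. Free, within 6 degrees, the spring lifts it to 5 mm above locked; 24 mm up it is clear. Let up too early, it catches.
- tray: blue open tray fixed to the bench, 150 (x) x 130 (y) x 15 mm outside, walls and floor 5 mm thick. Origin at the centre of its underside; the inner floor is 5 mm up. The cap stands there on its stem.
- hammer: bystander, loose: body hammer lying on the bench, about 300 mm long; origin under its middle
- wrench: bystander, loose: steel wrench lying on the bench, origin under its middle
- screwdriver: bystander, loose: screwdriver lying between the working places, along its own x, about 200 mm long; origin under its middle
- bottle: bystander, loose: white plastic bottle with a red cap, 56 mm across, 150 mm tall; origin at the centre of its foot
- dolly: bystander, loose: steel panel dolly with a small mushroom top, 60 mm across, 70 mm tall; origin at the centre of its foot
- tin: bystander, loose: green tin, 80 mm across, 110 mm tall; origin at the centre of its foot
- square: bystander, loose: flat try square with a green stock 150 x 30 mm and a steel blade, 6 mm thick; origin under the stock's centre
Things that resemble listed ones, but are neither listed nor needed, are in the scene too. Of the things that look like the tray, take the one that is nearest to the robot's base at the start.

How it is judged:
By the outcome, as a careful person would: the job done as asked, in the order asked, and still so for the second after the job is handed in, with the robot touching nothing.
It also fails if it takes over 66 s, if anything falls off the work surface, if the arm or the gripper's body presses on something with over 40 N, if the wrist force passes 120 N, or if a joint passes its speed limit or range.

## Robot

A 6-joint arm with a two-finger parallel gripper is mounted at the origin on the work surface. World frame = base frame: x ahead of the robot, y to its left, z up, the work surface at z = 0. Lengths are in m, angles in rad, forces in N, time in s.
With the tool pointing down it reaches from about 0.425 to 0.95 m from the base axis. Payload 3.5 kg.
Tool frame: the origin (TCP) lies between the finger pads; the fingertips stand 14 mm ahead of it and the grasp point (between the pads) lies 5 mm behind it; z points along the fingers, y is the line along which they close (so a half turn about z gives the same grasp; the last joint's range is limited). The gripper opens to 85 mm and grips with 20 to 120 N. Pads are 22 mm wide; open, the fingers measure 114 mm over their backs; the gripper's body (76 mm by 85 mm) begins 54 mm behind the grasp point. The pads swing forward as they close: fully open they stand 13 mm farther back than shut.
Start: joints at [1.046, 0.286, 1.577, -0, 1.279, -0.15], TCP at [0.247, 0.628, 0.245] pointing down, gripper open.
Joint ranges: [-2.77, 2.77], [-0.9, 2.22], [0.21, 2.48], [-1.53, 4.67], [0.24, 2.81], [-2.84, 2.84]. Speed limits (rad/s): [2.79, 2.79, 3.14, 3.14, 3.14, 3.14].

## Interface

Orientations are given as a unit quaternion [x, y, z, w].
In Python, from plant import * gives the robot as it stands.
- The arm moves only by the tool step_arm, never from a script. Its argument "commands" is a list of rows, each an object of numbers: "gripper": the gripper's target within -1 to 1 (shut at 1, half-way at 0, fully open at -1); "x", "y", "z": the shift along the tool's x, y, z in mm; "spin": the turn about the tool's z in degrees. A call has exactly 10 rows; each row shifts and turns the commanded pose from where the row before left it, along the tool's axes as they then stand; what a row does not reach is not made up. A row lasts 1/10 s, in which the tool goes at most 50 mm and 8.59 degrees, less where a joint would pass 70% of its speed; a pose out of reach is approached as far as the arm can. A call with a gripper value outside its range is refused whole. The fingers move at their own pace and stop on an object; "force" is the grip in N (left out, the last holds). Time passes only in rows, so rows that do not move let the fingers close, or fill a call up. It gives the time, the measured TCP pose, the force, the opening and the grip force at its end, in the units of the state.
- get_state(): the state, without advancing time (a new reading comes with each control period).
- read_camera(name): name is "side" or "top"; returns a dict with "color" (400x640x3 uint8, red, green, blue), "z_map" (400x640 float32, m along the optical axis (not along the pixel's ray), 0 where there is no reading), "fx", "fy", "cx", "cy" (pixels), "eye" and "attitude" of the camera in the world. Camera axes: x right, y up, looking along -z (the intrinsics and any distortion apply to the point x, -y, -z); pixel columns grow to the right and rows downward; lengths in m; the calibration is good to about 2 mm. A picture is of the moment at which its call begins.
- sign_off(): hands the job in; it is judged then, once.
The state is a dict: "time": time; "qpos": joint angles; "dq": joint speeds; "joint_efforts": joint torques, N m; "eef_pos": TCP position; "tcp_rot": TCP orientation; "contact_force": force on the tool from outside, world axes, zero at the start; "wrist_torque": the same for the moment, N m; "opening": opening from 0.0 (shut) to 1.0 (fully open); "finger_force": force on a finger pad.
Only numpy, scipy, OpenCV 4.12 (cv2) and the standard library are available. Lean on these libraries where they do the work, as an engineer would, in place of code of your own. Each camera call takes 0.05 s, during which the arm holds its last target. There are 200 camera calls.

## Working session

There is one attempt and no reset: what is moved stays moved. The work goes in short steps, Python scripts to look and compute and a tool call to move; the robot and the scene stay as the last step left them, time stands still between calls to the robot, and variables do not carry over. Pictures are saved under pics/ and viewed, at most 10 in all, crops included, and the job is handed in when it is done.

Besides the shell and the picture viewer there is one more tool, called after "Call:" in YAML: its name, and indented under it one key for each argument. step_arm: Moves the arm, as the interface text tells. Its arguments: {"type":"object","properties":{"commands":{"type":"array"},"force":{"type":"number"}},"required":["commands"]}

```bash
mkdir -p pics
cat > h.py <<'E'
from plant import *
import numpy as np, cv2
from scipy.spatial.transform import Rotation as R
def Rc(c):
    a=np.asarray(c["attitude"],float)
    return a if a.shape==(3,3) else R.from_quat(a).as_matrix()
def pts(c):
    "world point per pixel from depth"
    z=c["z_map"];v,u=np.indices(z.shape)
    p=np.stack([(u-c["cx"])/c["fx"]*z,-(v-c["cy"])/c["fy"]*z,-z],-1)
    return p@Rc(c).T+np.asarray(c["eye"])
def save(c,n,crop=None,s=1):
    im=c["color"][...,::-1]
    if crop: x0,y0,x1,y1=crop; im=im[y0:y1,x0:x1]
    cv2.imwrite("pics/"+n,cv2.resize(im,None,fx=s,fy=s,interpolation=cv2.INTER_CUBIC))
E
python3 - <<'E'
from h import *
import pickle
for n in("top","side"):
    c=read_camera(n);save(c,n+"0.png");pickle.dump(c,open(n+".pkl","wb"))
    print(n,{k:v for k,v in c.items() if k not in("color","z_map")})
s=get_state();print({k:np.round(v,3) for k,v in s.items()})
E
```

```text
top {'fx': 368.1598601750147, 'fy': 368.1598601750147, 'cx': 321.6589435944884, 'cy': 189.77950701564112, 'eye': array([ 0.37415206, -0.02357978,  1.22401574]), 'attitude': array([ 0.07977148, -0.07642241, -0.67267876,  0.73164159])}
side {'fx': 423.0876569788928, 'fy': 423.0876569788928, 'cx': 322.6874880970285, 'cy': 188.24810743714886, 'eye': array([ 0.04405909, -0.6219195 ,  0.98803978]), 'attitude': array([ 0.35618152, -0.13241284, -0.32706289,  0.8652349 ])}
{'time': np.float64(0.1), 'qpos': array([ 1.046,  0.287,  1.578,  0.   ,  1.279, -0.15 ]), 'dq': array([ 0.   , -0.002, -0.003, -0.001,  0.001, -0.001]), 'joint_efforts': array([ 1.000e-03, -4.073e+01, -2.937e+01, -0.000e+00,  3.000e-03,
       -0.000e+00]), 'eef_pos': array([0.247, 0.628, 0.244]), 'tcp_rot': array([ 0.186,  0.982, -0.001, -0.   ]), 'contact_force': array([-0.567,  0.176,  0.346]), 'wrist_torque': array([-0.013, -0.011, -0.011]), 'finger_force': np.float64(0.0), 'opening': np.float64(1.001)}
```

View pics/top0.png

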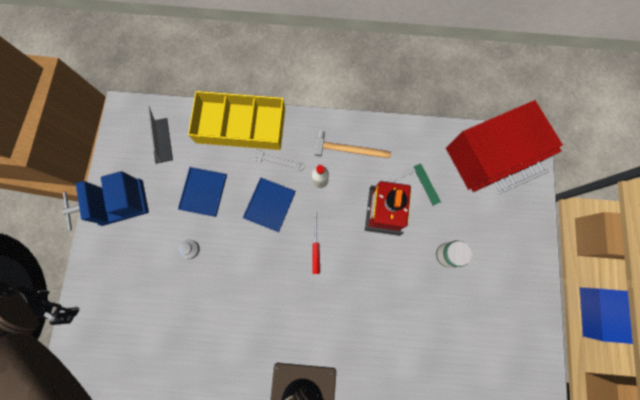

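View pics/side0.png

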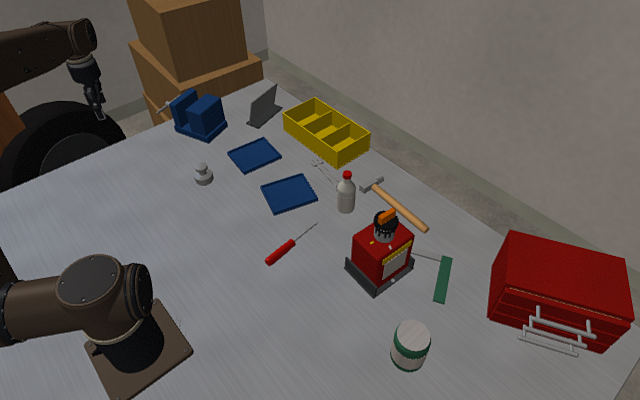

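Top view: the red can is at (390,205), with its cap at (397,200) and the orange wing running near-vertically in the image. Things that could be mistaken for the can are the red toolbox (505,145) and the bottle's red cap (320,172). Tray candidates are the blue trays at (203,191) and (270,204); the blue vise at (112,198) and the blue shelf bin at (605,315) are not trays. I expect (270,204) to be nearest the base, and will measure to confirm.

```bash
cat > m.py <<'E'
from h import *
import pickle
def rects(c,P,m,zlo,zhi,box):
    m=m&(P[...,2]>zlo)&(P[...,2]<zhi)&(P[...,0]>box[0])&(P[...,0]<box[1])&(P[...,1]>box[2])&(P[...,1]<box[3])
    return m
if __name__=="__main__":
  for n in("top","side"):
    c=pickle.load(open(n+".pkl","rb"));P=pts(c);hsv=cv2.cvtColor(c["color"],cv2.COLOR_RGB2HSV);H,S,V=[hsv[...,i].astype(int) for i in range(3)]
    blue=((H>100)&(H<130)&(S>120)&(P[...,2]<.05)).astype(np.uint8)
    k,l,st,ce=cv2.connectedComponentsWithStats(blue)
    for i in range(1,k):
        if st[i,4]>300:
            Q=P[l==i];r=cv2.minAreaRect((Q[:,:2]*1000).astype(np.float32));print(n,"blue",ce[i].round(),np.round(r[0]),np.round(r[1]),round(r[2],1),"z",np.percentile(Q[:,2],[5,50,95]).round(3),"dist",np.hypot(*r[0]).round())
    near=(P[...,0]>.3)&(P[...,0]<.75)&(P[...,1]<0)&(P[...,1]>-.4)
    for nm,m in(("orange",(H>8)&(H<20)&(S>180)&(V>150)&(P[...,2]>.2)),("high",(P[...,2]>.19)),("disc",(P[...,2]>.2)&(P[...,2]<.216)),("shoulder",((H<5)|(H>175))&(S>150)&(abs(P[...,2]-.15)<.006)),("yellow",(H>20)&(H<35)&(S>120)&(abs(P[...,2]-.15)<.012)),("cradle",(abs(P[...,2]-.048)<.006))):
        m=m&near;Q=P[m]
        if len(Q)<5: print(n,nm,len(Q));continue
        r=cv2.minAreaRect((Q[:,:2]*1000).astype(np.float32));v,u=np.nonzero(m)
        print(n,nm,len(Q),"px",u.mean().round(),v.mean().round(),"mean",Q.mean(0).round(4),np.round(r[0]),np.round(r[1]),round(r[2],1),"z",np.percentile(Q[:,2],[5,50,95]).round(3))
    save(c,n+"_can.png",(350,165,430,245) if n=="top" else (330,190,460,310),5)
E
python3 m.py; python3 -c "
import cv2,numpy as np
a=cv2.imread('pics/top_can.png');b=cv2.imread('pics/side_can.png');b=cv2.resize(b,(400,400*b.shape[0]//b.shape[1]));h=400
cv2.imwrite('pics/both.png',np.hstack([a[:h],cv2.resize(b,(400,h))]))"
```

```text
top blue [202. 191.] [608. 394.] [129. 147.] 83.7 z [0.001 0.006 0.014] dist 725.0
top blue [126. 206.] [548. 652.] [115. 151.] 21.3 z [0.017 0.031 0.048] dist 852.0
top blue [269. 204.] [583. 165.] [126. 145.] 73.2 z [0.001 0.006 0.014] dist 605.0
top blue [606. 315.] [  300. -1321.] [216. 140.] 0.2 z [-0.561 -0.463 -0.455] dist 1355.0
top orange 97 px 398.0 198.0 mean [ 0.5928 -0.2204  0.2317] [ 594. -221.] [14. 45.] 85.9 z [0.224 0.233 0.235]
top high 1389 px 340.0 198.0 mean [ 0.4291 -0.073   0.97  ] [ 492. -135.] [ 57. 324.] 49.7 z [0.208 1.224 1.224]
top disc 245 px 396.0 199.0 mean [ 0.5918 -0.2195  0.2095] [ 594. -221.] [57. 59.] 48.5 z [0.206 0.21  0.213]
top shoulder 827 px 389.0 205.0 mean [ 0.5875 -0.2116  0.15  ] [ 605. -131.] [282. 131.] 82.2 z [0.146 0.15  0.153]
top yellow 7 px 377.0 204.0 mean [ 0.5887 -0.1768  0.1424] [ 582. -181.] [87. 34.] 32.3 z [0.14  0.141 0.148]
top cradle 140 px 385.0 224.0 mean [ 0.5437 -0.2178  0.048 ] [ 566. -211.] [440. 124.] 51.7 z [0.043 0.048 0.053]
side blue [201. 130.] [548. 654.] [121. 163.] 21.8 z [0.009 0.028 0.047] dist 853.0
side blue [254. 155.] [608. 395.] [138. 150.] 84.0 z [0.001 0.006 0.015] dist 725.0
side blue [288. 193.] [583. 166.] [136. 150.] 73.1 z [0.001 0.005 0.015] dist 607.0
side orange 65 px 386.0 213.0 mean [ 0.5935 -0.2216  0.2328] [ 594. -221.] [12. 42.] 84.8 z [0.23  0.233 0.235]
side high 455 px 386.0 220.0 mean [ 0.5881 -0.2268  0.2147] [ 592. -223.] [55. 59.] 25.7 z [0.2   0.21  0.234]
side disc 282 px 386.0 223.0 mean [ 0.5875 -0.228   0.2083] [ 592. -223.] [55. 59.] 25.7 z [0.202 0.209 0.213]
side shoulder 1011 px 381.0 239.0 mean [ 0.5806 -0.2268  0.1492] [ 606. -133.] [286. 136.] 81.5 z [0.146 0.149 0.152]
side yellow 39 px 392.0 249.0 mean [ 0.583  -0.2642  0.1421] [ 593. -247.] [54. 98.] 86.2 z [0.138 0.141 0.152]
side cradle 309 px 369.0 263.0 mean [ 0.5648 -0.2093  0.0478] [ 604. -142.] [292. 151.] 83.0 z [0.043 0.048 0.053]
```

View pics/both.png

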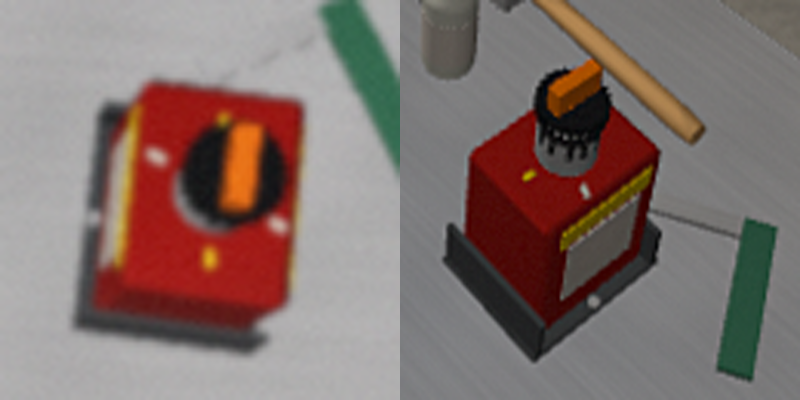

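The side and top views agree on the cap: (0.593,-0.221), wing top z 0.233 as expected, wing 45x14 mm at about -4.5° yaw, yellow marks in line with the wing so it is locked. The tray is the blue one at top pixel (269,204), centre (0.583,0.165), 607 mm from the base against 725 for the other. Next I move over the can.

Call:
step_arm:
  commands:
    - {"gripper":-1,"x":-32,"y":-33,"z":-6}
    - {"gripper":-1,"x":-32,"y":-33,"z":-6}
    - {"gripper":-1,"x":-32,"y":-33,"z":-6}
    - {"gripper":-1,"x":-32,"y":-33,"z":-6}
    - {"gripper":-1,"x":-32,"y":-33,"z":-6}
    - {"gripper":-1,"x":-32,"y":-33,"z":-6}
    - {"gripper":-1,"x":-32,"y":-33,"z":-6}
    - {"gripper":-1,"x":-32,"y":-33,"z":-6}
    - {"gripper":-1,"x":-32,"y":-33,"z":-6}
    - {"gripper":-1,"x":-32,"y":-33,"z":-6}
  force: 60

```text
invalid input
```

Run:
```python
from h import *
import pickle
for n in("top","side"):
    c=pickle.load(open(n+".pkl","rb"));P=pts(c);hsv=cv2.cvtColor(c["color"],cv2.COLOR_RGB2HSV);H,S,V=[hsv[...,i].astype(int) for i in range(3)]
    m=(abs(P[...,2]-.15)<.008)&(np.hypot(P[...,0]-.593,P[...,1]+.221)<.13)
    r=cv2.minAreaRect((P[m][:,:2]*1000).astype(np.float32));print(n,"shoulder",m.sum(),np.round(r[0],1),np.round(r[1]),round(r[2],1))
    m=(H>8)&(H<20)&(S>150)&(V>100)&(P[...,2]>.228)&(np.hypot(P[...,0]-.593,P[...,1]+.221)<.05)
    q=P[m][:,:2];w,v=np.linalg.eigh(np.cov(q.T));print("wing",m.sum(),q.mean(0).round(4),np.degrees(np.arctan2(v[1,1],v[0,1])).round(1))
```

```text
top shoulder 1032 [ 594.  -220.5] [101. 130.] 87.1
wing 86 [ 0.5936 -0.221 ] 176.6
side shoulder 1132 [ 592.7 -223.3] [102. 131.] 86.1
wing 81 [ 0.5921 -0.222 ] 175.2
```

Call:
step_arm:
  commands:
    - {"gripper":-1,"x":-32,"y":-33,"z":-6,"spin":0}
    - {"gripper":-1,"x":-32,"y":-33,"z":-6,"spin":0}
    - {"gripper":-1,"x":-32,"y":-33,"z":-6,"spin":0}
    - {"gripper":-1,"x":-32,"y":-33,"z":-6,"spin":0}
    - {"gripper":-1,"x":-32,"y":-33,"z":-6,"spin":0}
    - {"gripper":-1,"x":-32,"y":-33,"z":-6,"spin":0}
    - {"gripper":-1,"x":-32,"y":-33,"z":-6,"spin":0}
    - {"gripper":-1,"x":-32,"y":-33,"z":-6,"spin":0}
    - {"gripper":-1,"x":-32,"y":-33,"z":-6,"spin":0}
    - {"gripper":-1,"x":-32,"y":-33,"z":-6,"spin":0}
  force: 60

```text
time: 1.1
eef_pos: [0.4241, 0.2021, 0.3052]
tcp_rot: [0.186, 0.983, -0.0, -0.0]
contact_force: [0.2, -0.6, -0.3]
opening: 1.001
finger_force: 0.0
```

Call:
step_arm:
  commands:
    - {"gripper":-1,"x":-31,"y":-33,"z":0,"spin":0}
    - {"gripper":-1,"x":-31,"y":-33,"z":0,"spin":0}
    - {"gripper":-1,"x":-31,"y":-33,"z":0,"spin":0}
    - {"gripper":-1,"x":-31,"y":-33,"z":0,"spin":0}
    - {"gripper":-1,"x":-31,"y":-33,"z":0,"spin":0}
    - {"gripper":-1,"x":-31,"y":-33,"z":0,"spin":0}
    - {"gripper":-1,"x":-31,"y":-33,"z":0,"spin":0}
    - {"gripper":-1,"x":-31,"y":-33,"z":0,"spin":0}
    - {"gripper":-1,"x":-31,"y":-33,"z":0,"spin":0}
    - {"gripper":-1,"x":-31,"y":-33,"z":0,"spin":0}

```text
time: 2.1
eef_pos: [0.5919, -0.2184, 0.3046]
tcp_rot: [0.186, 0.982, 0.0, -0.0]
contact_force: [0.9, 1.3, 0.1]
opening: 1.001
finger_force: 0.0
```

Call:
step_arm:
  commands:
    - {"gripper":-1,"x":0,"y":0,"z":0,"spin":8}
    - {"gripper":-1,"x":0,"y":0,"z":0,"spin":8}
    - {"gripper":-1,"x":0,"y":0,"z":0,"spin":8}
    - {"gripper":-1,"x":0,"y":0,"z":0,"spin":8}
    - {"gripper":-1,"x":0,"y":0,"z":0,"spin":8}
    - {"gripper":-1,"x":0,"y":0,"z":0,"spin":8}
    - {"gripper":-1,"x":0,"y":0,"z":0,"spin":8}
    - {"gripper":-1,"x":0,"y":0,"z":0,"spin":8}
    - {"gripper":-1,"x":0,"y":0,"z":0,"spin":8}
    - {"gripper":-1,"x":0,"y":0,"z":0,"spin":8}

```text
time: 3.1
eef_pos: [0.5915, -0.2165, 0.3046]
tcp_rot: [0.776, 0.631, -0.0, -0.001]
contact_force: [-0.2, 0.2, 0.6]
opening: 1.003
finger_force: 0.0
```

Call:
step_arm:
  commands:
    - {"gripper":-1,"x":0,"y":0,"z":0,"spin":8}
    - {"gripper":-1,"x":0,"y":0,"z":0,"spin":8}
    - {"gripper":-1,"x":0,"y":0,"z":0,"spin":8}
    - {"gripper":-1,"x":0,"y":0,"z":0,"spin":8}
    - {"gripper":-1,"x":0,"y":0,"z":0,"spin":8}
    - {"gripper":-1,"x":0,"y":0,"z":0,"spin":8}
    - {"gripper":-1,"x":0,"y":0,"z":0,"spin":8}
    - {"gripper":-1,"x":0,"y":0,"z":0,"spin":8}
    - {"gripper":-1,"x":0,"y":0,"z":0,"spin":8}
    - {"gripper":-1,"x":0,"y":0,"z":0,"spin":2}

```text
time: 4.1
eef_pos: [0.5914, -0.2165, 0.3045]
tcp_rot: [0.999, 0.038, -0.001, -0.0]
contact_force: [-0.0, -0.8, -0.5]
opening: 1.004
finger_force: 0.0
```

```bash
cat >> h.py <<'E'
def where(tx,ty,tz,yaw):
    "tool-frame shift (mm) and spin (deg) to world x,y,z and tool-y yaw"
    s=get_state();M=R.from_quat(s["tcp_rot"]).as_matrix()
    y=np.degrees(np.arctan2(M[1,1],M[0,1]))
    print("t",s["time"],"pos",np.round(s["eef_pos"],4),"yaw y",y.round(2),"q",np.round(s["qpos"],2),"F",np.round(s["contact_force"],1),"M",np.round(s["wrist_torque"],2),"open",np.round(s["opening"],3))
    print("shift mm",(M.T@(np.array([tx,ty,tz])-s["eef_pos"])*1000).round(1),"spin",(y-yaw+180)%360-180)
E
python3 -c "
from h import *
where(.593,-.2215,.227,-94.1)"
```

```text
t 4.1 pos [ 0.5914 -0.2165  0.3045] yaw y -85.66 q [-0.51  0.15  1.63 -0.    1.36  0.98] F [-0.  -0.8 -0.5] M [0.01 0.01 0.02] open 1.004
shift mm [ 1.3  5.1 77.5] spin 8.444553606735496
```

Call:
step_arm:
  commands:
    - {"gripper":-1,"x":1.3,"y":5.1,"z":0,"spin":0}
    - {"gripper":-1,"x":0,"y":0,"z":0,"spin":8.4}
    - {"gripper":-1,"x":0,"y":0,"z":20,"spin":0}
    - {"gripper":-1,"x":0,"y":0,"z":20,"spin":0}
    - {"gripper":-1,"x":0,"y":0,"z":20,"spin":0}
    - {"gripper":-1,"x":0,"y":0,"z":10,"spin":0}
    - {"gripper":-1,"x":0,"y":0,"z":7,"spin":0}
    - {"gripper":-1,"x":0,"y":0,"z":0,"spin":0}
    - {"gripper":-1,"x":0,"y":0,"z":0,"spin":0}
    - {"gripper":-1,"x":0,"y":0,"z":0,"spin":0}

```text
time: 5.1
eef_pos: [0.594, -0.222, 0.2297]
tcp_rot: [0.999, -0.034, 0.001, 0.001]
contact_force: [0.3, -1.0, -0.0]
opening: 1.0
finger_force: 0.0
```

```bash
python3 -c "
from h import *
where(.593,-.2215,.227,-94.1)
a=read_camera('side');b=read_camera('top')
save(a,'a.png',(340,150,440,250),4);save(b,'b.png',(350,155,450,255),4)
cv2.imwrite('pics/pre.png',np.hstack([cv2.imread('pics/a.png'),cv2.imread('pics/b.png')]))"
```

```text
t 5.1 pos [ 0.594  -0.222   0.2297] yaw y -93.86 q [-0.52  0.21  1.7  -0.    1.23  1.12] F [ 0.3 -1.  -0. ] M [0.05 0.01 0.02] open 1.0
shift mm [-1.1 -0.4  2.7] spin 0.23687833330518515
```

View pics/pre.png

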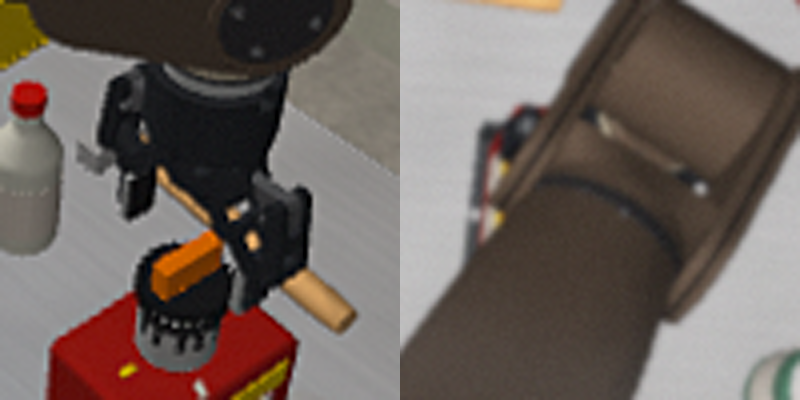

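Side crop: the open fingers straddle the orange wing (px ~190,260), one on each side, and the tips are above the disc. I'll close gently first.

Call:
step_arm:
  commands:
    - {"gripper":-1,"x":-1,"y":-0.4,"z":2,"spin":0}
    - {"gripper":1,"x":0,"y":0,"z":0,"spin":0}
    - {"gripper":1,"x":0,"y":0,"z":0,"spin":0}
    - {"gripper":1,"x":0,"y":0,"z":0,"spin":0}
    - {"gripper":1,"x":0,"y":0,"z":0,"spin":0}
    - {"gripper":1,"x":0,"y":0,"z":0,"spin":0}
    - {"gripper":1,"x":0,"y":0,"z":0,"spin":0}
    - {"gripper":1,"x":0,"y":0,"z":0,"spin":0}
    - {"gripper":1,"x":0,"y":0,"z":0,"spin":0}
    - {"gripper":1,"x":0,"y":0,"z":0,"spin":0}
  force: 20

```text
time: 6.2
eef_pos: [0.5925, -0.2212, 0.2264]
tcp_rot: [0.999, -0.034, 0.0, 0.0]
contact_force: [-0.0, 1.1, 0.1]
opening: 0.159
finger_force: 23.6
```

```bash
python3 -c "
from h import *
where(.593,-.2215,.227,-94.1)"
```

```text
t 6.2 pos [ 0.5925 -0.2212  0.2264] yaw y -93.87 q [-0.52  0.21  1.7  -0.    1.23  1.12] F [-0.   1.1  0.1] M [-0.03  0.04  0.05] open 0.159
shift mm [ 0.6  0.2 -0.6] spin 0.22675451249364187
```

Call:
step_arm:
  commands:
    - {"gripper":1,"x":0,"y":0,"z":0,"spin":0}
    - {"gripper":1,"x":0,"y":0,"z":0,"spin":0}
    - {"gripper":1,"x":0,"y":0,"z":0,"spin":0}
    - {"gripper":1,"x":0,"y":0,"z":0.5,"spin":0}
    - {"gripper":1,"x":0,"y":0,"z":0.5,"spin":0}
    - {"gripper":1,"x":0,"y":0,"z":0.5,"spin":0}
    - {"gripper":1,"x":0,"y":0,"z":0.5,"spin":0}
    - {"gripper":1,"x":0,"y":0,"z":0,"spin":0}
    - {"gripper":1,"x":0,"y":0,"z":0,"spin":0}
    - {"gripper":1,"x":0,"y":0,"z":0,"spin":0}
  force: 90

```text
time: 7.2
eef_pos: [0.5926, -0.2212, 0.2266]
tcp_rot: [0.999, -0.034, 0.0, 0.0]
contact_force: [-4.2, 1.0, 8.0]
opening: 0.142
finger_force: 91.8
```

Call:
step_arm:
  commands:
    - {"gripper":1,"x":-0.4,"y":0,"z":0.5,"spin":0}
    - {"gripper":1,"x":-0.4,"y":0,"z":0.5,"spin":0}
    - {"gripper":1,"x":0,"y":0,"z":0.5,"spin":0}
    - {"gripper":1,"x":0,"y":0,"z":0.5,"spin":0}
    - {"gripper":1,"x":0,"y":0,"z":0,"spin":0}
    - {"gripper":1,"x":0,"y":0,"z":0,"spin":0}
    - {"gripper":1,"x":0,"y":0,"z":0,"spin":0}
    - {"gripper":1,"x":0,"y":0,"z":0,"spin":0}
    - {"gripper":1,"x":0,"y":0,"z":0,"spin":0}
    - {"gripper":1,"x":0,"y":0,"z":0,"spin":0}

```text
time: 8.2
eef_pos: [0.5925, -0.2212, 0.2255]
tcp_rot: [0.999, -0.034, 0.001, 0.0]
contact_force: [-2.4, 2.1, 9.8]
opening: 0.146
finger_force: 92.0
```

Call:
step_arm:
  commands:
    - {"gripper":1,"x":-0.4,"y":0,"z":0.5,"spin":0}
    - {"gripper":1,"x":0,"y":0,"z":0.5,"spin":0}
    - {"gripper":1,"x":0,"y":0,"z":0.5,"spin":0}
    - {"gripper":1,"x":0,"y":0,"z":0.5,"spin":0}
    - {"gripper":1,"x":0,"y":0,"z":0.5,"spin":0}
    - {"gripper":1,"x":0,"y":0,"z":0.5,"spin":0}
    - {"gripper":1,"x":0,"y":0,"z":0,"spin":0}
    - {"gripper":1,"x":0,"y":0,"z":0,"spin":0}
    - {"gripper":1,"x":0,"y":0,"z":0,"spin":0}
    - {"gripper":1,"x":0,"y":0,"z":0,"spin":0}

```text
time: 9.2
eef_pos: [0.5924, -0.2212, 0.2232]
tcp_rot: [0.999, -0.034, 0.002, 0.001]
contact_force: [-1.8, 2.2, 11.3]
opening: 0.142
finger_force: 92.2
```

Call:
step_arm:
  commands:
    - {"gripper":1,"x":-0.3,"y":-0.3,"z":0.6,"spin":0}
    - {"gripper":1,"x":0,"y":0,"z":0.6,"spin":0}
    - {"gripper":1,"x":0,"y":0,"z":0.6,"spin":0}
    - {"gripper":1,"x":0,"y":0,"z":0.6,"spin":0}
    - {"gripper":1,"x":0,"y":0,"z":0.6,"spin":0}
    - {"gripper":1,"x":0,"y":0,"z":0.6,"spin":0}
    - {"gripper":1,"x":0,"y":0,"z":0,"spin":0}
    - {"gripper":1,"x":0,"y":0,"z":0,"spin":0}
    - {"gripper":1,"x":0,"y":0,"z":0,"spin":0}
    - {"gripper":1,"x":0,"y":0,"z":0,"spin":0}

```text
time: 10.2
eef_pos: [0.5924, -0.2212, 0.2203]
tcp_rot: [0.999, -0.034, 0.002, 0.001]
contact_force: [-3.1, 1.9, 13.7]
opening: 0.14
finger_force: 92.4
```

Call:
step_arm:
  commands:
    - {"gripper":1,"x":-0.4,"y":0,"z":0.6,"spin":0}
    - {"gripper":1,"x":-0.3,"y":0,"z":0.6,"spin":0}
    - {"gripper":1,"x":0,"y":0,"z":0.6,"spin":0}
    - {"gripper":1,"x":0,"y":0,"z":0.6,"spin":0}
    - {"gripper":1,"x":0,"y":0,"z":0.6,"spin":0}
    - {"gripper":1,"x":0,"y":0,"z":0.6,"spin":0}
    - {"gripper":1,"x":0,"y":0,"z":0,"spin":0}
    - {"gripper":1,"x":0,"y":0,"z":0,"spin":0}
    - {"gripper":1,"x":0,"y":0,"z":0,"spin":0}
    - {"gripper":1,"x":0,"y":0,"z":0,"spin":0}

```text
time: 11.2
eef_pos: [0.5923, -0.2212, 0.2175]
tcp_rot: [0.999, -0.034, 0.003, 0.001]
contact_force: [-2.7, 2.7, 13.7]
opening: 0.142
finger_force: 92.6
```

Call:
step_arm:
  commands:
    - {"gripper":1,"x":-0.3,"y":-0.3,"z":0.6,"spin":0}
    - {"gripper":1,"x":-0.3,"y":0,"z":0.6,"spin":0}
    - {"gripper":1,"x":0,"y":0,"z":0.6,"spin":0}
    - {"gripper":1,"x":0,"y":0,"z":0.6,"spin":0}
    - {"gripper":1,"x":0,"y":0,"z":0.6,"spin":0}
    - {"gripper":1,"x":0,"y":0,"z":0.6,"spin":0}
    - {"gripper":1,"x":0,"y":0,"z":0,"spin":0}
    - {"gripper":1,"x":0,"y":0,"z":0,"spin":0}
    - {"gripper":1,"x":0,"y":0,"z":0,"spin":0}
    - {"gripper":1,"x":0,"y":0,"z":0,"spin":0}

```text
time: 12.2
eef_pos: [0.5922, -0.2211, 0.2148]
tcp_rot: [0.999, -0.034, 0.004, 0.001]
contact_force: [-2.9, 1.8, 15.7]
opening: 0.138
finger_force: 92.9
```

Call:
step_arm:
  commands:
    - {"gripper":1,"x":-0.3,"y":-0.3,"z":0.5,"spin":0}
    - {"gripper":1,"x":-0.3,"y":0,"z":0.5,"spin":0}
    - {"gripper":1,"x":0,"y":0,"z":0.5,"spin":0}
    - {"gripper":1,"x":0,"y":0,"z":0.5,"spin":0}
    - {"gripper":1,"x":0,"y":0,"z":0.5,"spin":0}
    - {"gripper":1,"x":0,"y":0,"z":0,"spin":0}
    - {"gripper":1,"x":0,"y":0,"z":0,"spin":0}
    - {"gripper":1,"x":0,"y":0,"z":0,"spin":0}
    - {"gripper":1,"x":0,"y":0,"z":0,"spin":0}
    - {"gripper":1,"x":0,"y":0,"z":0,"spin":0}

```text
time: 13.2
eef_pos: [0.5921, -0.2211, 0.2138]
tcp_rot: [0.999, -0.034, 0.005, 0.002]
contact_force: [-1.6, 2.7, 19.5]
opening: 0.14
finger_force: 93.4
```

```bash
python3 -c "
from h import *
where(.5925,-.2212,.227,-94.1)
for i in range(6): s=get_state();print(np.round(s['contact_force'],1),np.round(s['wrist_torque'],2))
c=read_camera('side');save(c,'dn.png',(330,180,450,300),5)
print(R.from_quat(s['tcp_rot']).as_matrix()[:,2].round(4))"
```

```text
t 13.2 pos [ 0.5921 -0.2211  0.2138] yaw y -93.87 q [-0.52  0.21  1.72  0.    1.19  1.12] F [-1.6  2.7 19.5] M [0.59 0.5  0.03] open 0.14
shift mm [  0.5   0.1 -13.2] spin 0.2295466605932006
[-1.6  2.7 19.5] [0.59 0.5  0.03]
[-1.6  2.7 19.5] [0.59 0.5  0.03]
[-1.6  2.7 19.5] [0.59 0.5  0.03]
[-1.6  2.7 19.5] [0.59 0.5  0.03]
[-1.6  2.7 19.5] [0.59 0.5  0.03]
[-1.6  2.7 19.5] [0.59 0.5  0.03]
[ 0.0098 -0.0043 -0.9999]
```

View pics/dn.png

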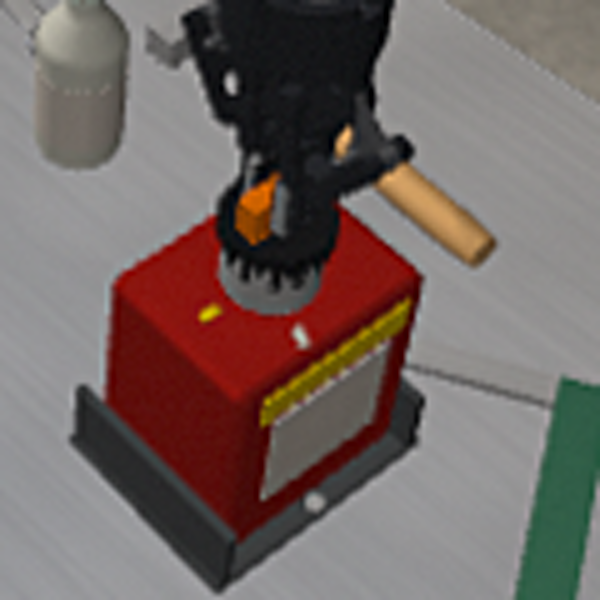

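The cap has gone down about 13 mm and the disc has met the seal (the force is climbing faster). One more millimetre brings it to about 23 N, then I turn.

Call:
step_arm:
  commands:
    - {"gripper":1,"x":0,"y":-0.4,"z":0.5,"spin":0}
    - {"gripper":1,"x":0,"y":0,"z":0.5,"spin":0}
    - {"gripper":1,"x":0,"y":0,"z":0,"spin":0}
    - {"gripper":1,"x":0,"y":0,"z":0,"spin":0}
    - {"gripper":1,"x":0,"y":0,"z":0,"spin":-1}
    - {"gripper":1,"x":0,"y":0,"z":0,"spin":-1.5}
    - {"gripper":1,"x":0,"y":0,"z":0,"spin":-1.5}
    - {"gripper":1,"x":0,"y":0,"z":0,"spin":-1.5}
    - {"gripper":1,"x":0,"y":0,"z":0,"spin":-1.5}
    - {"gripper":1,"x":0,"y":0,"z":0,"spin":0}

```text
time: 14.25
eef_pos: [0.5927, -0.2213, 0.2137]
tcp_rot: [1.0, 0.027, 0.006, 0.003]
contact_force: [-1.6, 2.1, 20.8]
opening: 0.143
finger_force: 93.6
```

```bash
python3 -c "
from h import *
where(.5925,-.2212,.214,-26)"
```

```text
t 14.25 pos [ 0.5927 -0.2213  0.2137] yaw y -86.87 q [-0.52  0.21  1.72  0.    1.19  1.  ] F [-1.6  2.1 20.8] M [ 0.41  0.47 -0.04] open 0.143
shift mm [-0.2 -0.1 -0.3] spin -60.874882105352356
```

Call:
step_arm:
  commands:
    - {"gripper":1,"x":0,"y":0,"z":0.5,"spin":-1}
    - {"gripper":1,"x":0,"y":0,"z":0,"spin":-1.5}
    - {"gripper":1,"x":0,"y":0,"z":0,"spin":-1.5}
    - {"gripper":1,"x":0,"y":0,"z":0,"spin":-1.5}
    - {"gripper":1,"x":0,"y":0,"z":0,"spin":-1.5}
    - {"gripper":1,"x":0,"y":0,"z":0,"spin":-1.5}
    - {"gripper":1,"x":0,"y":0,"z":0,"spin":-1.5}
    - {"gripper":1,"x":0,"y":0,"z":0,"spin":-1.5}
    - {"gripper":1,"x":0,"y":0,"z":0,"spin":-1.5}
    - {"gripper":1,"x":0,"y":0,"z":0,"spin":0}

```text
time: 15.25
eef_pos: [0.5934, -0.2214, 0.2137]
tcp_rot: [0.99, 0.14, 0.006, 0.004]
contact_force: [-1.5, 1.7, 21.6]
opening: 0.141
finger_force: 93.6
```

```bash
python3 -c "
from h import *
where(.5925,-.2212,.214,-26)"
```

```text
t 15.25 pos [ 0.5934 -0.2214  0.2137] yaw y -73.88 q [-0.52  0.21  1.72  0.    1.19  0.77] F [-1.5  1.7 21.6] M [ 0.38  0.29 -0.03] open 0.141
shift mm [-0.8 -0.5 -0.3] spin -47.88226847727489
```

Call:
step_arm:
  commands:
    - {"gripper":1,"x":-0.3,"y":-0.2,"z":0.3,"spin":-2}
    - {"gripper":1,"x":0,"y":0,"z":0,"spin":-2}
    - {"gripper":1,"x":0,"y":0,"z":0,"spin":-2}
    - {"gripper":1,"x":0,"y":0,"z":0,"spin":-2}
    - {"gripper":1,"x":0,"y":0,"z":0,"spin":-2}
    - {"gripper":1,"x":0,"y":0,"z":0,"spin":-2}
    - {"gripper":1,"x":0,"y":0,"z":0,"spin":-2}
    - {"gripper":1,"x":0,"y":0,"z":0,"spin":-2}
    - {"gripper":1,"x":0,"y":0,"z":0,"spin":-2}
    - {"gripper":1,"x":0,"y":0,"z":0,"spin":0}

```text
time: 16.25
eef_pos: [0.5936, -0.2213, 0.2138]
tcp_rot: [0.956, 0.293, 0.007, 0.006]
contact_force: [-0.1, 2.4, 21.4]
opening: 0.137
finger_force: 93.7
```

```bash
python3 -c "
from h import *
where(.5925,-.2212,.214,-26)"
```

```text
t 16.25 pos [ 0.5936 -0.2213  0.2138] yaw y -55.88 q [-0.52  0.21  1.72  0.    1.19  0.46] F [-0.1  2.4 21.4] M [ 0.43 -0.02 -0.04] open 0.137
shift mm [-0.9 -0.8 -0.2] spin -29.876515660386417
```

Call:
step_arm:
  commands:
    - {"gripper":1,"x":0,"y":0,"z":0.3,"spin":-2}
    - {"gripper":1,"x":0,"y":0,"z":0,"spin":-2}
    - {"gripper":1,"x":0,"y":0,"z":0,"spin":-2}
    - {"gripper":1,"x":0,"y":0,"z":0,"spin":-2}
    - {"gripper":1,"x":0,"y":0,"z":0,"spin":-2}
    - {"gripper":1,"x":0,"y":0,"z":0,"spin":-2}
    - {"gripper":1,"x":0,"y":0,"z":0,"spin":-2}
    - {"gripper":1,"x":0,"y":0,"z":0,"spin":-2}
    - {"gripper":1,"x":0,"y":0,"z":0,"spin":-2}
    - {"gripper":1,"x":0,"y":0,"z":0,"spin":-2}

```text
time: 17.25
eef_pos: [0.5939, -0.2213, 0.2138]
tcp_rot: [0.89, 0.455, 0.006, 0.007]
contact_force: [2.0, 1.7, 23.0]
opening: 0.139
finger_force: 93.7
```

Call:
step_arm:
  commands:
    - {"gripper":1,"x":0,"y":0,"z":0,"spin":-1}
    - {"gripper":1,"x":0,"y":0,"z":0,"spin":-1}
    - {"gripper":1,"x":0,"y":0,"z":0,"spin":-1}
    - {"gripper":1,"x":0,"y":0,"z":0,"spin":-1}
    - {"gripper":1,"x":0,"y":0,"z":0,"spin":-1}
    - {"gripper":1,"x":0,"y":0,"z":0,"spin":-1}
    - {"gripper":1,"x":0,"y":0,"z":0,"spin":-1}
    - {"gripper":1,"x":0,"y":0,"z":0,"spin":-1}
    - {"gripper":1,"x":0,"y":0,"z":0,"spin":0}
    - {"gripper":1,"x":0,"y":0,"z":0,"spin":0}

```text
time: 18.25
eef_pos: [0.5939, -0.2213, 0.2138]
tcp_rot: [0.857, 0.516, 0.005, 0.007]
contact_force: [-0.3, 2.0, 21.7]
opening: 0.142
finger_force: 93.7
```

```bash
python3 -c "
from h import *
where(.5925,-.2212,.214,-26)"
```

```text
t 18.25 pos [ 0.5939 -0.2213  0.2138] yaw y -27.91 q [-0.52  0.21  1.72  0.    1.19 -0.03] F [-0.3  2.  21.7] M [ 0.52 -0.03 -0.02] open 0.142
shift mm [-0.5 -1.3 -0.3] spin -1.9123854328213383
```

Call:
step_arm:
  commands:
    - {"gripper":1,"x":0,"y":0,"z":0,"spin":-1}
    - {"gripper":1,"x":0,"y":0,"z":0,"spin":-1}
    - {"gripper":1,"x":0,"y":0,"z":0,"spin":0}
    - {"gripper":1,"x":0,"y":0,"z":-1,"spin":0}
    - {"gripper":1,"x":0,"y":0,"z":-1,"spin":0}
    - {"gripper":1,"x":0,"y":0,"z":-1,"spin":0}
    - {"gripper":1,"x":0,"y":0,"z":-1,"spin":0}
    - {"gripper":1,"x":0,"y":0,"z":-1,"spin":0}
    - {"gripper":1,"x":0,"y":0,"z":-1,"spin":0}
    - {"gripper":1,"x":0,"y":0,"z":-1,"spin":0}

```text
time: 19.25
eef_pos: [0.5937, -0.2213, 0.2173]
tcp_rot: [0.848, 0.531, 0.005, 0.007]
contact_force: [5.4, -0.9, 10.0]
opening: 0.143
finger_force: 92.0
```

Call:
step_arm:
  commands:
    - {"gripper":1,"x":0,"y":0,"z":-1,"spin":0}
    - {"gripper":1,"x":0,"y":0,"z":-1,"spin":0}
    - {"gripper":1,"x":0,"y":0,"z":-1,"spin":0}
    - {"gripper":1,"x":0,"y":0,"z":-1,"spin":0}
    - {"gripper":1,"x":0,"y":0,"z":-1,"spin":0}
    - {"gripper":1,"x":0,"y":0,"z":-1,"spin":0}
    - {"gripper":1,"x":0,"y":0,"z":-1,"spin":0}
    - {"gripper":1,"x":0,"y":0,"z":-1,"spin":0}
    - {"gripper":1,"x":0,"y":0,"z":0,"spin":0}
    - {"gripper":1,"x":0,"y":0,"z":0,"spin":0}

```text
time: 20.25
eef_pos: [0.5932, -0.2214, 0.2243]
tcp_rot: [0.848, 0.531, 0.005, 0.007]
contact_force: [4.6, -0.9, 9.4]
opening: 0.145
finger_force: 91.8
```

Call:
step_arm:
  commands:
    - {"gripper":1,"x":0.2,"y":0.4,"z":-1,"spin":0}
    - {"gripper":1,"x":0.2,"y":0.4,"z":-1,"spin":0}
    - {"gripper":1,"x":0,"y":0,"z":-1,"spin":0}
    - {"gripper":1,"x":0,"y":0,"z":-1,"spin":0}
    - {"gripper":1,"x":0,"y":0,"z":-1,"spin":0}
    - {"gripper":1,"x":0,"y":0,"z":-1,"spin":0}
    - {"gripper":1,"x":0,"y":0,"z":-1,"spin":0}
    - {"gripper":1,"x":0,"y":0,"z":-1,"spin":0}
    - {"gripper":1,"x":0,"y":0,"z":0,"spin":0}
    - {"gripper":1,"x":0,"y":0,"z":0,"spin":0}

```text
time: 21.25
eef_pos: [0.593, -0.2214, 0.2307]
tcp_rot: [0.848, 0.531, 0.003, 0.006]
contact_force: [3.1, -2.0, 6.7]
opening: 0.145
finger_force: 91.3
```

```bash
python3 -c "
from h import *
where(.5937,-.2213,.25,-26)"
```

```text
t 21.25 pos [ 0.593  -0.2214  0.2307] yaw y -25.9 q [-0.52  0.2   1.71  0.    1.22 -0.07] F [ 3.1 -2.   6.7] M [-0.4  -0.89 -0.02] open 0.145
shift mm [  0.4   0.8 -19.3] spin 0.10038998218436745
```

Call:
step_arm:
  commands:
    - {"gripper":1,"x":0.2,"y":0.6,"z":-1,"spin":0}
    - {"gripper":1,"x":0,"y":0,"z":-1,"spin":0}
    - {"gripper":1,"x":0,"y":0,"z":-1,"spin":0}
    - {"gripper":1,"x":0,"y":0,"z":-1,"spin":0}
    - {"gripper":1,"x":0,"y":0,"z":-1,"spin":0}
    - {"gripper":1,"x":0,"y":0,"z":-1,"spin":0}
    - {"gripper":1,"x":0,"y":0,"z":-1,"spin":0}
    - {"gripper":1,"x":0,"y":0,"z":-1,"spin":0}
    - {"gripper":1,"x":0,"y":0,"z":-1,"spin":0}
    - {"gripper":1,"x":0,"y":0,"z":-1,"spin":0}

```text
time: 22.25
eef_pos: [0.5909, -0.2209, 0.2348]
tcp_rot: [0.848, 0.531, 0.0, 0.002]
contact_force: [2.9, -3.6, -1.7]
opening: 0.137
finger_force: 90.4
```

Call:
step_arm:
  commands:
    - {"gripper":1,"x":0,"y":0,"z":0,"spin":0}
    - {"gripper":1,"x":0,"y":0,"z":0,"spin":0}
    - {"gripper":1,"x":0,"y":0,"z":0,"spin":0}
    - {"gripper":1,"x":0,"y":0,"z":0,"spin":0}
    - {"gripper":1,"x":0,"y":0,"z":0,"spin":0}
    - {"gripper":1,"x":0,"y":0,"z":0,"spin":0}
    - {"gripper":1,"x":0,"y":0,"z":0,"spin":0}
    - {"gripper":1,"x":0,"y":0,"z":0,"spin":0}
    - {"gripper":1,"x":0,"y":0,"z":0,"spin":0}
    - {"gripper":1,"x":0,"y":0,"z":0,"spin":0}

```text
time: 23.25
eef_pos: [0.5897, -0.2201, 0.2363]
tcp_rot: [0.847, 0.531, -0.001, 0.0]
contact_force: [0.7, -4.9, -3.5]
opening: 0.138
finger_force: 90.1
```

```bash
python3 -c "
from h import *
where(.5937,-.2213,.25,-26)
c=read_camera('side');save(c,'up.png',(330,170,450,290),5)"
```

```text
t 23.25 pos [ 0.5897 -0.2201  0.2363] yaw y -25.87 q [-0.52  0.2   1.7  -0.    1.24 -0.07] F [ 0.7 -4.9 -3.5] M [-1.18 -0.14 -0.01] open 0.138
shift mm [  0.6   4.1 -13.7] spin 0.1311994543480921
```

View pics/up.png

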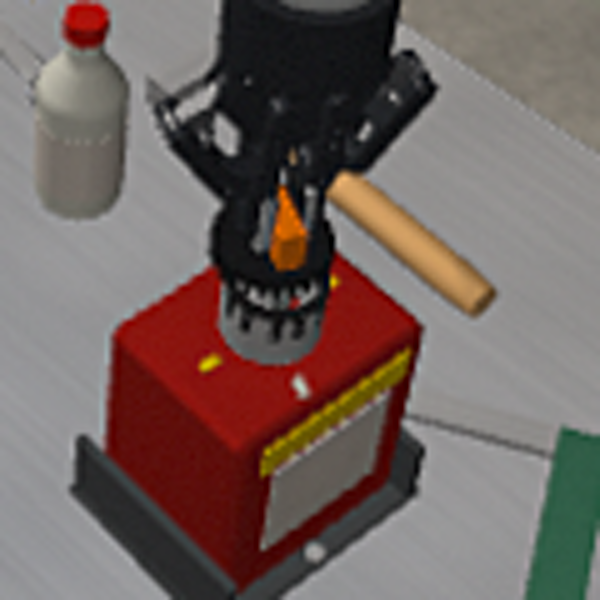

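Side crop: the cap stands clear of the neck rim (gap at px 280,295) and the wing (px 288,225) points to the white mark (300,385), so it is released. The arm had drifted about 4 mm in -x as the load came off. I'll re-centre over the neck and keep lifting.

Call:
step_arm:
  commands:
    - {"gripper":1,"x":0.2,"y":1,"z":0,"spin":0}
    - {"gripper":1,"x":0.2,"y":1,"z":0,"spin":0}
    - {"gripper":1,"x":0.2,"y":1,"z":0,"spin":0}
    - {"gripper":1,"x":0,"y":1,"z":0,"spin":0}
    - {"gripper":1,"x":0,"y":0,"z":0,"spin":0}
    - {"gripper":1,"x":0,"y":0,"z":0,"spin":0}
    - {"gripper":1,"x":0,"y":0,"z":0,"spin":0}
    - {"gripper":1,"x":0,"y":0,"z":0,"spin":0}
    - {"gripper":1,"x":0,"y":0,"z":0,"spin":0}
    - {"gripper":1,"x":0,"y":0,"z":0,"spin":0}

```text
time: 24.3
eef_pos: [0.5934, -0.2206, 0.2367]
tcp_rot: [0.847, 0.531, -0.001, -0.001]
contact_force: [-3.6, -3.1, -2.2]
opening: 0.136
finger_force: 90.3
```

```bash
python3 -c "
from h import *
where(.5937,-.2213,.25,-26)"
```

```text
t 24.3 pos [ 0.5934 -0.2206  0.2367] yaw y -25.86 q [-0.52  0.2   1.69 -0.    1.25 -0.06] F [-3.6 -3.1 -2.2] M [-0.74  0.82  0.06] open 0.136
shift mm [ -0.5   0.5 -13.3] spin 0.14494383702728442
```

Call:
step_arm:
  commands:
    - {"gripper":1,"x":-0.6,"y":-0.5,"z":0,"spin":0}
    - {"gripper":1,"x":-0.6,"y":-0.5,"z":0,"spin":0}
    - {"gripper":1,"x":0,"y":0,"z":0,"spin":0}
    - {"gripper":1,"x":0,"y":0,"z":-1,"spin":0}
    - {"gripper":1,"x":0,"y":0,"z":-1,"spin":0}
    - {"gripper":1,"x":0,"y":0,"z":-1,"spin":0}
    - {"gripper":1,"x":0,"y":0,"z":-1,"spin":0}
    - {"gripper":1,"x":0,"y":0,"z":0,"spin":0}
    - {"gripper":1,"x":0,"y":0,"z":0,"spin":0}
    - {"gripper":1,"x":0,"y":0,"z":0,"spin":0}

```text
time: 25.3
eef_pos: [0.5928, -0.2214, 0.2409]
tcp_rot: [0.847, 0.531, 0.0, -0.0]
contact_force: [-0.2, -0.1, -0.9]
opening: 0.139
finger_force: 90.4
```

```bash
python3 -c "
from h import *
where(.5937,-.2213,.25,-26)"
```

```text
t 25.3 pos [ 0.5928 -0.2214  0.2409] yaw y -25.88 q [-0.52  0.2   1.69  0.    1.25 -0.07] F [-0.2 -0.1 -0.9] M [ 0.02  0.03 -0.04] open 0.139
shift mm [ 0.5  0.8 -9.1] spin 0.12160592877344811
```

Call:
step_arm:
  commands:
    - {"gripper":1,"x":0,"y":0,"z":-2,"spin":0}
    - {"gripper":1,"x":0,"y":0,"z":-3,"spin":0}
    - {"gripper":1,"x":0,"y":0,"z":-4,"spin":0}
    - {"gripper":1,"x":0,"y":0,"z":-6,"spin":0}
    - {"gripper":1,"x":0,"y":0,"z":-8,"spin":0}
    - {"gripper":1,"x":0,"y":0,"z":-10,"spin":0}
    - {"gripper":1,"x":0,"y":0,"z":-10,"spin":0}
    - {"gripper":1,"x":0,"y":0,"z":-10,"spin":0}
    - {"gripper":1,"x":0,"y":0,"z":-7,"spin":0}
    - {"gripper":1,"x":0,"y":0,"z":0,"spin":0}

```text
time: 26.3
eef_pos: [0.5933, -0.2218, 0.303]
tcp_rot: [0.847, 0.531, 0.001, 0.001]
contact_force: [-0.2, -0.2, 0.2]
opening: 0.139
finger_force: 90.5
```

```bash
python3 -c "
from h import *
where(.583,.165,.30,-26)"
```

```text
t 26.3 pos [ 0.5933 -0.2218  0.303 ] yaw y -25.87 q [-0.52  0.16  1.62 -0.    1.36 -0.07] F [-0.2 -0.2  0.2] M [ 0.03 -0.06  0.01] open 0.139
shift mm [ 343.5 -178.1    2.3] spin 0.12515917092090945
```

Call:
step_arm:
  commands:
    - {"gripper":1,"x":16,"y":-8,"z":0,"spin":0}
    - {"gripper":1,"x":26,"y":-14,"z":0,"spin":0}
    - {"gripper":1,"x":35,"y":-18,"z":0,"spin":0}
    - {"gripper":1,"x":35,"y":-18,"z":0,"spin":0}
    - {"gripper":1,"x":35,"y":-18,"z":0,"spin":0}
    - {"gripper":1,"x":35,"y":-18,"z":0,"spin":0}
    - {"gripper":1,"x":35,"y":-18,"z":0,"spin":0}
    - {"gripper":1,"x":35,"y":-18,"z":0,"spin":0}
    - {"gripper":1,"x":35,"y":-18,"z":0,"spin":0}
    - {"gripper":1,"x":28,"y":-15,"z":0,"spin":0}

```text
time: 27.3
eef_pos: [0.5822, 0.1362, 0.3001]
tcp_rot: [0.847, 0.531, -0.001, -0.001]
contact_force: [0.8, -1.3, -0.3]
opening: 0.14
finger_force: 90.5
```

Call:
step_arm:
  commands:
    - {"gripper":1,"x":18,"y":-9,"z":0,"spin":0}
    - {"gripper":1,"x":10,"y":-6,"z":0,"spin":0}
    - {"gripper":1,"x":0,"y":0,"z":20,"spin":0}
    - {"gripper":1,"x":0,"y":0,"z":30,"spin":0}
    - {"gripper":1,"x":0,"y":0,"z":30,"spin":0}
    - {"gripper":1,"x":0,"y":0,"z":30,"spin":0}
    - {"gripper":1,"x":0,"y":0,"z":30,"spin":0}
    - {"gripper":1,"x":0,"y":0,"z":30,"spin":0}
    - {"gripper":1,"x":0,"y":0,"z":20,"spin":0}
    - {"gripper":1,"x":0,"y":0,"z":10,"spin":0}

```text
time: 28.3
eef_pos: [0.5802, 0.1645, 0.0978]
tcp_rot: [0.848, 0.531, -0.002, -0.001]
contact_force: [-0.3, -0.8, -0.5]
opening: 0.143
finger_force: 90.5
```

```bash
python3 -c "
from h import *
where(.583,.165,.0546,-26)
c=read_camera('side');save(c,'tray.png',(210,110,350,230),5)
P=pts(c);hsv=cv2.cvtColor(c['color'],cv2.COLOR_RGB2HSV);H,S,V=[hsv[...,i].astype(int) for i in range(3)]
m=(H>8)&(H<20)&(S>150)&(V>100)&(np.hypot(P[...,0]-.583,P[...,1]-.165)<.05)
print('wing',m.sum(),P[m].mean(0),P[m][:,2].max())"
```

```text
t 28.3 pos [0.5802 0.1645 0.0978] yaw y -25.9 q [ 0.11  0.29  1.86 -0.    1.    0.56] F [-0.3 -0.8 -0.5] M [ 0.03 -0.   -0.03] open 0.143
shift mm [ 1.8  2.5 43.2] spin 0.09746221199466731
wing 52 [0.57655588 0.15734675 0.09966834] 0.10676590536148989
```

View pics/tray.png

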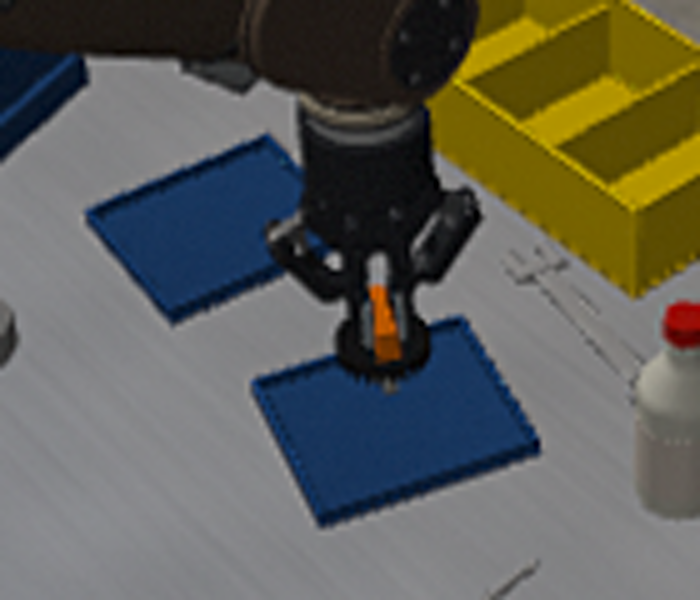

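Side crop: the cap is held upright above the near tray (tray centre px ~395,425, cap disc 383,350), within the walls. I'll lower it, slowing at the end.

Call:
step_arm:
  commands:
    - {"gripper":1,"x":2,"y":2,"z":8,"spin":0}
    - {"gripper":1,"x":0,"y":0,"z":8,"spin":0}
    - {"gripper":1,"x":0,"y":0,"z":8,"spin":0}
    - {"gripper":1,"x":0,"y":0,"z":6,"spin":0}
    - {"gripper":1,"x":0,"y":0,"z":4,"spin":0}
    - {"gripper":1,"x":0,"y":0,"z":2,"spin":0}
    - {"gripper":1,"x":0,"y":0,"z":1,"spin":0}
    - {"gripper":1,"x":0,"y":0,"z":1,"spin":0}
    - {"gripper":1,"x":0,"y":0,"z":0,"spin":0}
    - {"gripper":1,"x":0,"y":0,"z":0,"spin":0}

```text
time: 29.35
eef_pos: [0.5851, 0.1658, 0.0632]
tcp_rot: [0.847, 0.531, 0.0, 0.0]
contact_force: [-0.5, -0.7, -1.4]
opening: 0.141
finger_force: 90.5
```

Call:
step_arm:
  commands:
    - {"gripper":1,"x":0,"y":0,"z":1.5,"spin":0}
    - {"gripper":1,"x":0,"y":0,"z":1,"spin":0}
    - {"gripper":1,"x":0,"y":0,"z":1,"spin":0}
    - {"gripper":1,"x":0,"y":0,"z":1,"spin":0}
    - {"gripper":1,"x":0,"y":0,"z":0.5,"spin":0}
    - {"gripper":1,"x":0,"y":0,"z":0.5,"spin":0}
    - {"gripper":1,"x":0,"y":0,"z":0.5,"spin":0}
    - {"gripper":1,"x":0,"y":0,"z":0,"spin":0}
    - {"gripper":1,"x":0,"y":0,"z":0,"spin":0}
    - {"gripper":1,"x":0,"y":0,"z":0,"spin":0}

```text
time: 30.35
eef_pos: [0.585, 0.1657, 0.057]
tcp_rot: [0.847, 0.531, 0.0, 0.0]
contact_force: [0.4, -0.7, -0.8]
opening: 0.142
finger_force: 90.5
```

Call:
step_arm:
  commands:
    - {"gripper":1,"x":0,"y":0,"z":0.4,"spin":0}
    - {"gripper":1,"x":0,"y":0,"z":0.4,"spin":0}
    - {"gripper":1,"x":0,"y":0,"z":0.4,"spin":0}
    - {"gripper":1,"x":0,"y":0,"z":0.4,"spin":0}
    - {"gripper":1,"x":0,"y":0,"z":0.4,"spin":0}
    - {"gripper":1,"x":0,"y":0,"z":0.4,"spin":0}
    - {"gripper":1,"x":0,"y":0,"z":0.3,"spin":0}
    - {"gripper":1,"x":0,"y":0,"z":0,"spin":0}
    - {"gripper":1,"x":0,"y":0,"z":0,"spin":0}
    - {"gripper":1,"x":0,"y":0,"z":0,"spin":0}

```text
time: 31.35
eef_pos: [0.585, 0.1657, 0.0546]
tcp_rot: [0.847, 0.531, -0.0, 0.0]
contact_force: [-1.6, 0.1, 3.9]
opening: 0.142
finger_force: 91.0
```

It touches the floor at the predicted height with 4 N. Now I release and retreat.

Call:
step_arm:
  commands:
    - {"gripper":1,"x":0,"y":0,"z":-0.4,"spin":0}
    - {"gripper":1,"x":0,"y":0,"z":0,"spin":0}
    - {"gripper":0.6,"x":0,"y":0,"z":0,"spin":0}
    - {"gripper":0.5,"x":0,"y":0,"z":0,"spin":0}
    - {"gripper":0.4,"x":0,"y":0,"z":0,"spin":0}
    - {"gripper":0.2,"x":0,"y":0,"z":0,"spin":0}
    - {"gripper":0,"x":0,"y":0,"z":0,"spin":0}
    - {"gripper":0,"x":0,"y":0,"z":0,"spin":0}
    - {"gripper":0,"x":0,"y":0,"z":0,"spin":0}
    - {"gripper":0,"x":0,"y":0,"z":0,"spin":0}
  force: 20

```text
time: 32.35
eef_pos: [0.585, 0.1658, 0.0547]
tcp_rot: [0.847, 0.531, 0.0, 0.0]
contact_force: [0.1, 0.3, 0.2]
opening: 0.505
finger_force: 0.0
```

Call:
step_arm:
  commands:
    - {"gripper":0,"x":0,"y":0,"z":-5,"spin":0}
    - {"gripper":0,"x":0,"y":0,"z":-10,"spin":0}
    - {"gripper":0,"x":0,"y":0,"z":-15,"spin":0}
    - {"gripper":0,"x":0,"y":0,"z":-20,"spin":0}
    - {"gripper":0,"x":0,"y":0,"z":-25,"spin":0}
    - {"gripper":0,"x":0,"y":0,"z":-25,"spin":0}
    - {"gripper":0,"x":0,"y":0,"z":-25,"spin":0}
    - {"gripper":0,"x":0,"y":0,"z":-25,"spin":0}
    - {"gripper":0,"x":0,"y":0,"z":0,"spin":0}
    - {"gripper":0,"x":0,"y":0,"z":0,"spin":0}

```text
time: 33.35
eef_pos: [0.5853, 0.1658, 0.2061]
tcp_rot: [0.847, 0.531, 0.001, 0.001]
contact_force: [0.6, 0.9, -0.8]
opening: 0.503
finger_force: 0.0
```

```bash
python3 -c "
from h import *
where(.583,.165,.0546,-26)
c=read_camera('side');save(c,'end.png')
P=pts(c);hsv=cv2.cvtColor(c['color'],cv2.COLOR_RGB2HSV);H,S,V=[hsv[...,i].astype(int) for i in range(3)]
m=(H>8)&(H<20)&(S>150)&(V>100)&(np.hypot(P[...,0]-.583,P[...,1]-.165)<.06)
print('wing',m.sum(),P[m].mean(0),P[m][:,2].max())"
```

```text
t 33.35 pos [0.5853 0.1658 0.2061] yaw y -25.87 q [ 0.11  0.17  1.78 -0.    1.18  0.56] F [ 0.6  0.9 -0.8] M [ 0.04 -0.03 -0.  ] open 0.503
shift mm [ -2.   -2.1 151.5] spin 0.1288365376436218
wing 63 [0.58175202 0.16238459 0.05692569] 0.06527076474814553
```

View pics/end.png

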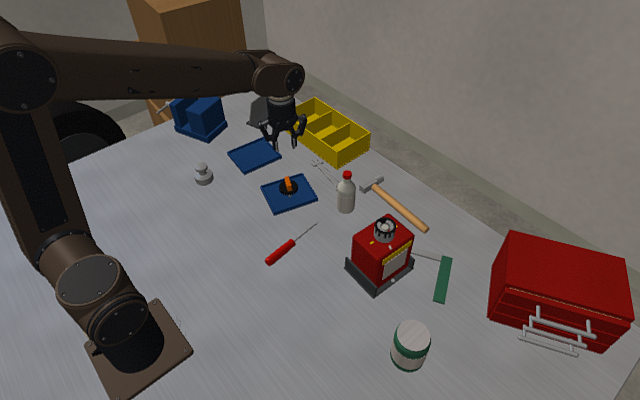

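The cap stands upright in the near tray (288,187), wing on top at z about 0.061. The can is open (385,230), the other things are where they were, and the gripper is clear.

```bash
python3 -c "
from plant import *
print(sign_off())"
```

```text
the job is handed in; nothing more can be done
None
```

The can is open and its cap stands upright, wing on top, in the blue tray nearest the base; the push peaked at about 23 N of measured force, nothing else on the bench looks moved, and the job was handed in at about 33 s.

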